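# Read a test cassette in the corner of the board and sort it to the green tray

### The job

Slide the white test cassette on the sloping board down and across until it sits flush against the low fence and the red side stop, in the corner beneath the code reader, and leave it there untouched for a second to be read. Then swing the sorter's red lever fully over towards the yellow tray, which closes that side, and only after that take the cassette from the corner and drop it through the sorter's mouth so that it comes to rest in the green tray. Do not bump the reader, leave the things standing about where they are, and leave the lever over.

Things in the scene. Friction and masses are not known exactly. Their poses are not given: they have to be found in the camera images.
- cassette_mid (a point): centre of the white test cassette, a flat 35 g slab 40 mm (x) by 70 mm (y) by 10 mm thick (z, out of its printed face), blue label near its -y end, amber wells near +y. It starts lying on the sloping board away from the corner, its -y end down the slope, turned up to 0.3 rad; it does not slide by itself. Grip it across the 40 mm width.
- board: slate-blue matt board, fixed, sloping 25 degrees about its x. Origin: on its face in the inner corner of fence and stop, 34 mm above the bench. x runs along the low fence towards the stop, y up the slope, z square out of the face. The face spans x -240 to +35, y -20 to +135 mm. The aluminium low fence fills y -6 to 0 along the whole board, 8 mm proud of the face and slippery.
- home (a point): where the centre of a cassette lies when it is home in the corner: x -20, y +35, z +5 mm from the board's origin, axes as the board's, the cassette's long sides along y. The red side stop at the corner fills x 0 to +6, y 0 to +25 mm of the board only, 8 mm proud, so the cassette's upper part is free on both sides.
- reader: white code reader hanging over the corner, fixed to the board. Origin: the board's; x as the board's, z vertical, y level towards the board's high side. Its head spans x -44 to +4, y +56 to +138, z +137 to +185 mm: a gripper pointing straight down cannot reach the upper part of a cassette at home, one square to the board can. Its 18 mm post stands at x -20, y +160 mm.
- sorter: two-way sorter, a fixed clear box with a blue-rimmed mouth. Origin: under its centre on the bench; x from its lever side to its back, z up. Outside x -55 to +55, y -77 to +77 mm, rim 168 mm high. Inside, an orange flap, hinged along x at 98 mm height, 75 mm long, leans with the lever; a dropped cassette slides to the side away from the lean and out into the tray there.
- mouth (a point): centre of the sorter's mouth, level with its rim, 168 mm above the bench; axes as the sorter's. The opening is 86 mm along x and 130 mm along y: a cassette goes in lying flat, its long side along the sorter's x, within 8 mm of the middle.
- lever (a joint): angle of the sorter's lever and flap: 0 upright, positive leaning to the sorter's +y, negative to its -y, stops at -0.9 and +0.9 rad. It starts near upright and stays where it is left; about 1 N at the knob moves it.
- lever_knob (a point): centre of the red ball knob (24 mm across) on the lever. The lever stands outside the sorter's front, in the plane 74 mm from the sorter's centre towards -x; the knob is 125 mm from the pivot, which lies 98 mm above the bench. Below the knob is an 8 mm round bar.
- tray_green: green open tray, fixed, 130 mm (x) by 110 mm (y), walls 30 mm high and 3 mm thick; origin under its centre on the bench. It stands beside the sorter, 128 mm from its centre, on either side (+y or -y) by chance.
- tray_yellow: yellow open tray, the same size, on the other side of the sorter; origin under its centre.
- dishes_red: a stack of four red culture dishes, 90 mm across, 58 mm high; origin under its centre; to be left alone
- dishes_amber: a stack of two amber culture dishes, 90 mm across, 29 mm high; origin under its centre; to be left alone
- red_bottle: a red bottle with a white cap, 60 mm across, 160 mm high; origin under its centre; to be left alone
- tip_box: a blue box of pipette tips with a clear lid, 80 x 115 x 63 mm; origin under its centre; to be left alone
- marker: a marker pen lying on the bench, 132 mm long along its x axis, 14 mm thick; origin under its middle; to be left alone
- tube_rack: a white rack of capped tubes, 100 x 200 mm, 95 mm high; origin under its centre; to be left alone
Mind the look-alikes: they are no part of the job. What is shaped like the sorter but purple is not meant.

How it is judged:
On the way, in this order (a step that is already met when the one before it is completed fails the run):
1. the cassette lies flat and flush in the corner of the board, let go, for 0.7 s (x of cassette_mid in the frame of board between -0.023 and -0.0165 m and y of cassette_mid in the frame of board between 0.0315 and 0.038 m and z of cassette_mid in the frame of board between 0.002 and 0.008 m and angle between the y axis of cassette_mid and the y axis of board, either way round below 0.06 rad and contact force between the fingers and cassette below 0.2 N and linear speed of cassette below 0.02 m/s), for 0.7 s.
2. the lever leans fully over towards the yellow tray (((y of tray_green in the frame of sorter above 0 m and value of joint lever below -0.8 rad) or (y of tray_green in the frame of sorter below 0 m and value of joint lever above 0.8 rad))), for 0.2 s.
3. the cassette goes in through the sorter's mouth with the lever over (x of cassette_mid in the frame of sorter between -0.043 and 0.043 m and y of cassette_mid in the frame of sorter between -0.066 and 0.066 m and z of cassette_mid in the frame of sorter between 0.05 and 0.175 m and ((y of tray_green in the frame of sorter above 0 m and value of joint lever below -0.8 rad) or (y of tray_green in the frame of sorter below 0 m and value of joint lever above 0.8 rad))).
At the end, for the whole second after the job is handed in: the cassette is at rest in the green tray (its centre inside the walls: within 62 mm and 52 mm of the tray's middle along its x and y, below 40 mm) and the lever still leans at least 0.8 rad towards the yellow tray (x of cassette_mid in the frame of tray_green between -0.062 and 0.062 m and y of cassette_mid in the frame of tray_green between -0.052 and 0.052 m and z of cassette_mid in the frame of tray_green between 0 and 0.04 m and linear speed of cassette below 0.02 m/s and ((y of tray_green in the frame of sorter above 0 m and value of joint lever below -0.8 rad) or (y of tray_green in the frame of sorter below 0 m and value of joint lever above 0.8 rad))); the robot touches nothing.
It fails at once if one of the things standing about (dishes, bottle, tip box, marker, tube rack) is shifted by more than 30 mm (distance of any of dishes_red, dishes_amber, red_bottle, tip_box, marker, tube_rack from where it was at the start of the episode above 0.03 m).
It fails at once if the code reader is bumped with more than 4 N (contact force between any of the arm, the fingers, cassette and reader above 4 N).
It also fails if it takes over 70 s, if anything falls off the work surface, if the arm or the gripper's body presses on something with over 40 N, if the wrist force passes 120 N, or if a joint passes its speed limit or range.

### The arm

A 6-joint arm with a two-finger parallel gripper is mounted at the origin on the work surface. World frame = base frame: x ahead of the robot, y to its left, z up, the work surface at z = 0. Lengths are in m, angles in rad, forces in N, time in s.
With the tool pointing down it reaches from about 0.325 to 0.775 m from the base axis. Payload 5.5 kg.
Tool frame: the origin (TCP) lies on the centre line of the jaws, within the pads' length; the fingertips stand 25 mm ahead of it and the grasp point (between the pads) lies 6 mm ahead of it; z points along the fingers, y is the line along which they close (so a half turn about z gives the same grasp; the last joint's range is limited). The gripper opens to 85 mm and grips with 20 to 120 N. Pads are 22 mm wide; open, the fingers measure 114 mm over their backs; the gripper's body (76 mm by 85 mm) begins 54 mm behind the grasp point. The pads swing forward as they close: fully open they stand 13 mm farther back than shut.
Start: joints at [-1.402, 0.091, 1.231, -0, 1.82, -0.057], TCP at [0.134, -0.585, 0.256] pointing down, gripper open.
Joint ranges: [-2.87, 2.87], [-0.86, 2.18], [0.17, 2.46], [-1.51, 4.65], [0.06, 2.69], [-2.65, 2.65]. Speed limits (rad/s): [2.57, 2.57, 3.01, 3.14, 3.14, 3.14].

### API

Orientations are given as a unit quaternion [x, y, z, w].
In Python, from cell import manip gives the robot as it stands.
- The arm moves only by the tool step_arm, never from a script. Its argument "moves" is a list of rows, each a list of 4 numbers: the shift along the tool's x, y, z in m, then the turn about the tool's z in degrees. In form: [[tx, ty, tz, twist], ...]. A call has 1 to 20 rows; each row is the pose to reach, as a shift and turn from the pose commanded when the call began, along the tool's axes at that moment; what a row does not reach only later rows make up. A row lasts 1/10 s, in which the tool goes at most 50 mm and 8.59 degrees, less where a joint would pass 70% of its speed; a pose out of reach is approached as far as the arm can. A call with a gripper value outside its range is refused whole. "jaw" is the gripper command: -1 is shut, 1 is fully open, values between are in proportion, set as the call begins (left out, the last holds). The fingers move at their own pace and stop on an object; the grip force is fixed at half the most. Time passes only in rows, so rows that repeat a pose let the fingers close. It gives the time, the measured TCP pose, the force, the opening and the grip force at its end, in the units of the state.
- manip.get_obs(): the state, without advancing time (a new reading comes with each control period).
- manip.camera(name): name is "side" or "top" or "wrist"; returns a dict with "color" (420x560x3 uint8, red, green, blue), "z_map" (420x560 float32, m along the optical axis (not along the pixel's ray), 0 where there is no reading), "fovy" (degrees; the focal length in pixels is half the picture's height over the tangent of half this angle, whatever the lens; pixels are square), "cx", "cy" (the principal point, pixels), "xyz" and "attitude" of the camera in the world. Camera axes: x right, y up, looking along -z (the intrinsics and any distortion apply to the point x, -y, -z); pixel columns grow to the right and rows downward; lengths in m; the calibration is good to about 2 mm. A picture is of the moment at which its call begins.
- manip.sign_off(): hands the job in; it is judged then, once.
The state is a dict: "t": time; "joint_pos": joint angles; "dq": joint speeds; "joint_efforts": joint torques, N m; "tool_pos": TCP position; "tcp_rot": TCP orientation; "wrist_force": force on the tool from outside, world axes, zero at the start; "moment": the same for the moment, N m; "grip_width": finger opening in m; "grip_force": force on a finger pad.
Only numpy, scipy, OpenCV 4.12 (cv2) and the standard library are available. Lean on these libraries where they do the work, as an engineer would, in place of code of your own. Each camera call takes 0.05 s, during which the arm holds its last target. There are 200 camera calls.

## Working session

There is one attempt and no reset: what is moved stays moved. The work goes in short steps, Python scripts to look and compute and a tool call to move; the robot and the scene stay as the last step left them, time stands still between calls to the robot, and variables do not carry over. Pictures are saved under pics/ and viewed, at most 13 in all, crops included, and the job is handed in when it is done.

Besides the shell and the picture viewer there is one more tool, called as name(argument=value, ...), one argument or row to a line, values as JSON. step_arm: Moves the arm, as the interface text tells. Its arguments: {"type":"object","properties":{"moves":{"type":"array"},"jaw":{"type":"number"}},"required":["moves"]}

```bash
ls; mkdir -p pics
cat > h.py <<'E'
import numpy as np, cv2
from scipy.spatial.transform import Rotation as R
from cell import manip
def cam(n):
    c=manip.camera(n); c['f']=210/np.tan(np.radians(c['fovy']/2)); 
    a=np.array(c['attitude']); c['R']=R.from_quat(a).as_matrix() if a.size==4 else a.reshape(3,3)
    return c
def pts(c):
    v,u=np.mgrid[0:420,0:560]; z=c['z_map']
    p=np.stack([(u-c['cx'])/c['f']*z,-(v-c['cy'])/c['f']*z,-z],-1)
    return p@c['R'].T+np.array(c['xyz'])
E
python3 - <<'E'
from h import *
o=manip.get_obs(); print(o)
for n in ['top','side']:
    c=cam(n); print(n,{k:v for k,v in c.items() if k not in('color','z_map')})
    cv2.imwrite(f'pics/{n}0.png',c['color'][...,::-1]); np.savez(f'{n}0.npz',p=pts(c),c=c['color'])
E
```

```text
pics
{'t': 0.0, 'joint_pos': array([-1.40169653e+00,  9.18610723e-02,  1.23189562e+00, -1.17413399e-05,
        1.81978369e+00, -5.66595260e-02]), 'dq': array([-3.95146844e-05,  2.94041707e-04, -7.75275183e-04, -1.22135297e-03,
        9.93197345e-04, -1.19862054e-04]), 'joint_efforts': array([ 1.55419011e-04, -4.58731556e+01, -4.18018556e+01, -4.73904299e-05,
        1.17723158e-02, -5.46938452e-06]), 'tool_pos': array([ 0.13428727, -0.58454171,  0.25514399]), 'tcp_rot': array([ 9.93635544e-01,  1.12638615e-01, -6.04037984e-05, -9.72002392e-04]), 'wrist_force': array([-0.56072686, -0.49879309,  0.76532228]), 'moment': array([ 0.03477383, -0.00397698,  0.0255975 ]), 'grip_force': 0.0, 'grip_width': 0.08546495914288789}
top {'fovy': 54.70500977759631, 'cx': 281.60273670354053, 'cy': 210.83278793149063, 'xyz': array([ 0.34184093, -0.18172013,  1.27836268]), 'attitude': array([-0.06856704,  0.07919672,  0.73814679, -0.66645762]), 'f': np.float64(405.9543499381962), 'R': array([[-0.1022656 ,  0.97302654, -0.20678759],
       [-0.99474767, -0.09912423,  0.02552357],
       [ 0.00433745,  0.20831166,  0.97805288]])}
side {'fovy': 46.19376654014288, 'cx': 276.15181145557494, 'cy': 211.44495975565343, 'xyz': array([ 0.082581  , -1.0521756 ,  0.90096462]), 'attitude': array([ 0.42777084, -0.11669997, -0.21564884,  0.86999356]), 'f': np.float64(492.4123318759572), 'R': array([[ 0.87975339,  0.27538453, -0.38755301],
       [-0.4750679 ,  0.54101537, -0.69398333],
       [ 0.01855986,  0.79464818,  0.60678645]])}
```

View pics/top0.png

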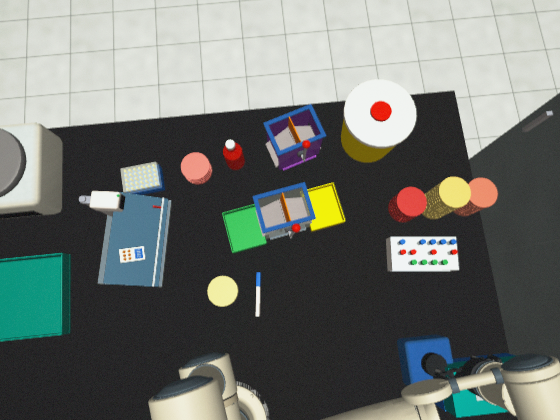

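View pics/side0.png

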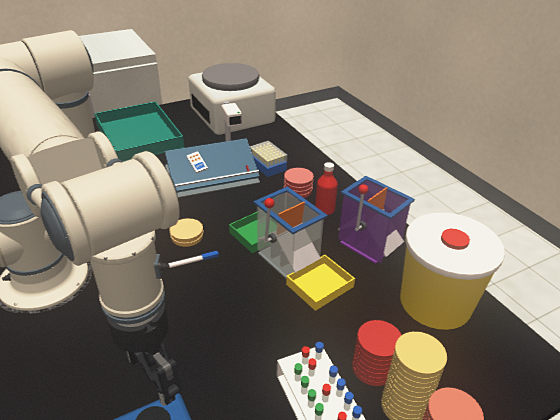

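Top view: the board is upper left, with the cassette at (132,254), red stop at (157,207), fence around col 165 and reader at (105,202). The sorter is at (283,207) with its knob at (296,228), the green tray at (244,228) and the yellow tray at (325,205). The purple sorter at (295,140) is the look-alike.

Run:
```python
from h import *
rng={'top':dict(board=(95,175,190,290),sorter=(245,185,322,245),green=(215,195,275,255),yellow=(300,175,350,240)),
'side':dict(board=(160,135,262,200),sorter=(250,180,330,240),green=(225,205,270,255),yellow=(280,250,360,310))}
for n in ['top','side']:
    d=np.load(n+'0.npz'); p,c=d['p'],d['c']; hsv=cv2.cvtColor(c,cv2.COLOR_RGB2HSV); H,S,V=[hsv[...,i].astype(int) for i in range(3)]
    print(n)
    def box(m,r):
        k=np.zeros(m.shape,bool); k[r[1]:r[3],r[0]:r[2]]=1; return m&k&(np.isfinite(p[...,2]))
    r=rng[n]
    bl=box((H>95)&(H<112)&(S>60)&(S<190)&(p[...,2]>.02)&(p[...,2]<.12),(95,190,175,290) if n=='top' else (160,135,262,200))
    q=p[bl]; A=np.c_[q[:,:2],np.ones(len(q))]
    k=np.ones(len(q),bool)
    for _ in range(5):
        s=np.linalg.lstsq(A[k],q[k,2],rcond=None)[0]; e=q[:,2]-A@s; k=abs(e)<.004
    print(' board',len(q),k.sum(),'slope',np.degrees(np.arctan(np.hypot(*s[:2]))),'yaw(up dir)',np.degrees(np.arctan2(s[1],s[0])),s,'std',e[k].std())
    red=box(((H<8)|(H>172))&(S>140)&(V>90),(145,200,165,215) if n=='top' else (238,160,262,185))
    print(' stop',red.sum(),p[red].mean(0) if red.any() else 0,np.argwhere(red)[:,::-1].tolist())
    for nm,m in dict(sorter=(H>100)&(H<125)&(S>130)&(p[...,2]>.15),green=(H>45)&(H<85)&(S>120)&(p[...,2]<.05),yellow=(H>20)&(H<35)&(S>150)&(p[...,2]<.05)).items():
        q=p[box(m,r[nm])]; mr=cv2.minAreaRect((q[:,:2]*1000).astype(np.float32)); print(' ',nm,len(q),mr,q[:,2].min(),q[:,2].max(),np.median(q[:,2]))
    kn=box(((H<8)|(H>172))&(S>140)&(V>90)&(p[...,2]>.15),(288,220,304,236) if n=='top' else (260,195,278,212))
    print('  knob',kn.sum(),p[kn].mean(0),p[kn][:,2].max())
```

```text
top
 board 4186 3418 slope 24.922593589690745 yaw(up dir) 81.25861805235316 [ 0.07061717  0.45926657 -0.08664074] std 0.0020023110519132
 stop 13 [0.65553547 0.17076331 0.04599961] [[153, 206], [154, 206], [155, 206], [156, 206], [157, 206], [158, 206], [159, 206], [155, 207], [156, 207], [157, 207], [158, 207], [159, 207], [160, 207]]
  sorter 658 ((498.636962890625, -232.56973266601562), (291.8207702636719, 153.37310791015625), 9.757098197937012) 0.1599105493439048 1.278362676205945 0.1683272448568529
  green 1436 ((569.3348388671875, -88.88780975341797), (140.9614715576172, 113.8439712524414), 10.469966888427734) -0.005529009908052496 0.037751978284842336 0.003994150108902916
  yellow 1267 ((614.4522705078125, -347.4627685546875), (141.36402893066406, 118.77778625488281), 8.992688179016113) -0.005840228750366938 0.036199567658414145 0.004211591389713387
  knob 58 [ 0.51499417 -0.24090004  0.2307613 ] 0.23717021135481509
side
 board 2893 2141 slope 24.748931613498886 yaw(up dir) 81.40662307700688 [ 0.06888067  0.45580854 -0.08455182] std 0.002087662249861879
 stop 8 [0.65501551 0.17267296 0.04725254] [[246, 165], [246, 166], [247, 166], [247, 167], [247, 168], [247, 169], [248, 169], [248, 170]]
  sorter 526 ((394.0135803222656, -612.2056274414062), (1063.799072265625, 174.89303588867188), 64.04341125488281) 0.16468399517482857 0.9009646242007963 0.1688315632245045
  green 440 ((527.5986328125, -63.78352355957031), (185.5140380859375, 76.87840270996094), 64.56976318359375) -0.003520661644789258 0.034064506182649223 0.0046980628487520715
  yellow 2165 ((619.2918090820312, -329.09381103515625), (159.31982421875, 138.9288330078125), 10.338314056396484) -0.003114423569017477 0.03510589042659629 0.00637793375541007
  knob 78 [ 0.51479294 -0.24250341  0.22629543] 0.23543196233575991
```

Run:
```python
from h import *
yaw=np.radians(-8.7)
X=np.array([np.cos(yaw),np.sin(yaw),0]);L=np.array([-np.sin(yaw),np.cos(yaw),0]);t=np.radians(25)
Y=L*np.cos(t)+np.array([0,0,np.sin(t)]);Z=np.cross(X,Y)
for n in ['top','side']:
    d=np.load(n+'0.npz'); p,c=d['p'],d['c']; hsv=cv2.cvtColor(c,cv2.COLOR_RGB2HSV); H,S,V=[hsv[...,i].astype(int) for i in range(3)]
    reg=np.zeros(S.shape,bool); a=(95,190,175,290) if n=='top' else (160,135,265,200); reg[a[1]:a[3],a[0]:a[2]]=1
    bl=reg&(H>95)&(H<112)&(S>60)&(S<190)&(p[...,2]>.02)&(p[...,2]<.12)
    q=p[bl]; zz=q@Z; zz0=np.median(zz); k=abs(zz-zz0)<.004; zz0=zz[k].mean(); 
    red=reg&((H<8)|(H>172))&(S>100)&(V>60)&(p[...,2]<.055); red[:, :140 if n=='top' else 236]=0
    r=p[red]; 
    # origin: plane Z.p=zz0, z=.034 ; s along L
    s0=(zz0-Z[2]*.034)/(Z@L); x0=r@X
    print(n,'zz0',zz0,'s0',s0,'stop x',x0.min(),x0.max(),x0.mean(),'stop s',(r@L).min(),(r@L).max(),len(r))
    xs=q[k]@X; ss=(q[k]-0)@L; print(' face x',np.percentile(xs,[.3,99.7]),'face L',np.percentile(ss,[.3,99.7]))
    O=X*(x0.mean()-.003)+L*s0+np.array([0,0,.034]); print(' O',O)
    b=(p-O)@np.stack([X,Y,Z],1)
    wh=reg&(abs(b[...,2]-.01)<.012)&(b[...,0]<-.03)&(b[...,1]>.012)&(S<60)&(V>120)
    num,lab,st,_=cv2.connectedComponentsWithStats(wh.astype(np.uint8)); i=1+st[1:,4].argmax()
    m=(lab==i).astype(np.uint8); cn,_=cv2.findContours(m,0,2); hull=cv2.fillConvexPoly(np.zeros_like(m),cv2.convexHull(cn[0]),1)>0
    mr=cv2.minAreaRect((b[hull][:,:2]*1000).astype(np.float32)); print(' cassette board mm',mr,np.median(b[hull][:,2]),hull.sum(), 'world',np.median(p[hull],0))
    f=reg&(S<40)&(V>140)&(b[...,1]<.01)&(b[...,1]>-.02); print(' fence y',np.percentile(b[f][:,1],[5,50,95]),f.sum(), 'z',np.median(b[f][:,2]))
    hd=(p[...,2]>.165)&(p[...,2]<.225)&(abs(b[...,0]+.02)<.06)&(S<70)&(V>100); hd&=(abs((p-O)@L-.1)<.07)
    h=(p-O)[hd]; print(' reader x',np.percentile(h@X,[2,98]),'L',np.percentile(h@L,[2,98]),'z',np.percentile(h[:,2],[2,98]),hd.sum())
    # sorter & trays
    for nm,mm,lo,hi in [('sorter',(H>100)&(H<125)&(S>130),.16,.175),('green',(H>45)&(H<85)&(S>120),.024,.036),('yellow',(H>20)&(H<35)&(S>150),.024,.036)]:
        bx={'top':dict(sorter=(245,180,322,245),green=(215,195,275,255),yellow=(295,175,350,240)),'side':dict(sorter=(250,180,330,240),green=(225,205,270,255),yellow=(280,250,360,310))}[n][nm]
        g=np.zeros_like(reg); g[bx[1]:bx[3],bx[0]:bx[2]]=1; k=g&mm&(p[...,2]>lo)&(p[...,2]<hi)
        print(' ',nm,k.sum(),cv2.minAreaRect((p[k][:,:2]*1000).astype(np.float32)))
```

```text
top zz0 -0.07881020131573999 s0 0.25939405841919605 stop x 0.6200634943513038 0.6243880100250014 0.6220775268148351 stop s 0.25819305321857494 0.27949271921404695 16
 face x [0.38110438 0.65432864] face L [0.24294107 0.38260829]
 O [0.65119051 0.16276727 0.034     ]
 cassette board mm ((-178.55142211914062, 112.60102844238281), (58.87775421142578, 186.06005859375), 32.791568756103516) 0.009855329400092988 393 world [0.51133379 0.24276699 0.07110983]
 fence y [-0.00530898 -0.00177354  0.00093154] 207 z 0.007831325212506415
 reader x [-0.04304057  0.00274694] L [0.05901391 0.16166382] z [0.15124299 0.18904183] 652
  sorter 675 ((587.9982299804688, -217.5629119873047), (110.29817962646484, 153.30996704101562), 10.253386497497559)
  green 144 ((566.1746215820312, -91.08518981933594), (130.4823760986328, 109.79549407958984), 9.947881698608398)
  yellow 132 ((610.7238159179688, -343.79833984375), (131.23110961914062, 111.77142333984375), 9.742727279663086)
side zz0 -0.07861828685233536 s0 0.25893995011205817 stop x 0.619318230321711 0.6239897155142659 0.6214844534798017 stop s 0.26051155902045137 0.2802684619843836 12
 face x [0.38086913 0.65277671] face L [0.24046893 0.3830332 ]
 O [0.65053557 0.16240809 0.034     ]
 cassette board mm ((-242.5108184814453, -345.9380187988281), (944.4154052734375, 66.11161804199219), 77.40994262695312) 0.008888181477748088 285 world [0.51090087 0.24285889 0.07176172]
 fence y [-0.01885421 -0.00807043  0.00638322] 305 z -0.016279257265033733
 reader x [-0.04332736  0.00194338] L [0.05566929 0.16067237] z [0.1434963  0.18790841] 304
  sorter 522 ((586.266357421875, -215.98880004882812), (111.98101043701172, 158.0469970703125), 9.907434463500977)
  green 89 ((547.5986328125, -94.62649536132812), (96.45594787597656, 112.64865112304688), 10.142712593078613)
  yellow 370 ((608.78466796875, -344.1136169433594), (133.60731506347656, 112.48902893066406), 10.05104923248291)
```

```bash
cat >> h.py <<'E'
yaw=np.radians(-8.7);tl=np.radians(25)
X=np.array([np.cos(yaw),np.sin(yaw),0]);L=np.array([-np.sin(yaw),np.cos(yaw),0])
Y=L*np.cos(tl)+np.array([0,0,np.sin(tl)]);Z=np.cross(X,Y);B=np.stack([X,Y,Z],1);O=np.array([.651,.1625,.034])
def cassette(n,show=None):
    c=cam(n); p=pts(c); b=(p-O)@B; hsv=cv2.cvtColor(c['color'],cv2.COLOR_RGB2HSV)
    board=(hsv[...,0]>95)&(hsv[...,0]<112)&(hsv[...,1]>60)&(hsv[...,1]<215)
    m=(abs(b[...,2]-.01)<.0035)&(b[...,0]>-.235)&(b[...,0]<-.0005)&(b[...,1]>.001)&(b[...,1]<.13)
    m=cv2.morphologyEx(m.astype(np.uint8),cv2.MORPH_OPEN,np.ones((3,3)))
    _,lab,st,_=cv2.connectedComponentsWithStats(m); m=lab==1+st[1:,4].argmax()
    q=b[m]; r=cv2.minAreaRect((q[:,:2]*1000).astype(np.float32))
    if show: cv2.imwrite(show,c['color'][...,::-1])
    return r,m.sum(),np.median(q,0)
def tcp():
    o=manip.get_obs(); M=R.from_quat(o['tcp_rot']).as_matrix(); return np.array(o['tool_pos']),M,o
def go(target,phix=None):
    "shift in tool axes to world target; twist to tool-x heading phix deg"
    p,M,o=tcp(); a=np.degrees(np.arctan2(M[1,0],M[0,0])); tw=None if phix is None else round((a-phix+180)%360-180,1)
    print('t',round(o['t'],2),'tcp',p.round(4),'tool',M[:,2].round(3),'shift',(M.T@(np.array(target)-p)).round(4),'twist',tw,'j6',round(o['joint_pos'][5],2))
E
python3 - <<'E'
from h import *
for n in ['top','side']: print(cassette(n))
c=cam('wrist'); p,M,o=tcp(); print('wristcam in tool',M.T@(np.array(c['xyz'])-p))
go(O+X*-.15+L*.07+np.array([0,0,.22]),81.3)
# gripper silhouette from side: points near tool axis, max extent vs height
p0=pts(cam('side')); q=(p0-p)@M; k=(abs(q[...,0])<.15)&(abs(q[...,1])<.15)
for z in np.arange(-.25,.03,.02):
    s=k&(abs(q[...,2]-z)<.01); 
    if s.sum()>5: print(round(z,3),q[s][:,0].min().round(3),q[s][:,0].max().round(3),q[s][:,1].min().round(3),q[s][:,1].max().round(3),s.sum())
E
```

```text
(((-145.7517547607422, 68.26058959960938), (32.975189208984375, 63.54373550415039), 12.51541519165039), np.int64(144), array([-0.14124309,  0.07073755,  0.01021843]))
(((-150.0396728515625, 75.93568420410156), (33.711814880371094, 53.71690368652344), 17.980798721313477), np.int64(84), array([-0.15235576,  0.0793203 ,  0.00977838]))
wristcam in tool [ 0.06826974 -0.00039806 -0.11627196]
t 0.25 tcp [ 0.1343 -0.5847  0.2557] tool [-0.     0.001 -1.   ] shift [ 0.5572 -0.7329  0.0025] twist -68.4 j6 -0.06
-0.25 -0.051 0.035 -0.149 0.04 891
-0.23 -0.036 0.043 -0.006 0.039 912
-0.21 -0.036 0.033 -0.008 0.039 719
-0.19 -0.038 0.04 -0.018 0.041 836
-0.17 -0.038 0.037 -0.008 0.041 519
-0.15 -0.036 0.035 -0.009 0.039 651
-0.13 -0.036 0.035 -0.008 0.039 604
-0.11 -0.036 0.036 -0.009 0.039 428
-0.09 -0.018 0.015 0.01 0.07 553
-0.07 -0.018 0.021 0.007 0.073 417
-0.05 -0.016 0.014 0.022 0.075 337
-0.03 -0.012 0.012 -0.044 0.074 49
-0.01 -0.01 0.009 -0.05 0.057 126
0.01 -0.009 0.012 -0.048 0.056 60
```

step_arm(
  moves=[
    [0.02,-0.026,-0.02,-3],
    [0.05,-0.066,-0.02,-6],
    [0.08,-0.105,-0.02,-10],
    [0.11,-0.145,-0.02,-14],
    [0.14,-0.184,-0.02,-18],
    [0.17,-0.224,-0.02,-22],
    [0.2,-0.263,-0.02,-26],
    [0.23,-0.303,-0.02,-30],
    [0.26,-0.342,-0.02,-34],
    [0.29,-0.381,-0.02,-38],
    [0.32,-0.421,-0.02,-42],
    [0.35,-0.46,-0.02,-46],
    [0.38,-0.5,-0.02,-50],
    [0.41,-0.539,-0.02,-54],
    [0.44,-0.579,-0.02,-58],
    [0.47,-0.618,-0.02,-62],
    [0.5,-0.658,-0.02,-65],
    [0.53,-0.697,-0.02,-67],
    [0.55,-0.723,-0.02,-68],
    [0.557,-0.733,-0.02,-68.4],
  ],
)

```text
t: 2.3
tool_pos: [0.5134, 0.2571, 0.2749]
tcp_rot: [0.757, 0.653, -0.001, -0.001]
wrist_force: [0.2, -0.7, -0.9]
grip_width: 0.0852
grip_force: 0.0
```

Run:
```python
from h import *
print(cassette('wrist','pics/w1.png'))
go(O+X*-.15+L*.07+np.array([0,0,.22]),81.3)
```

```text
(((-150.9545135498047, 69.03099822998047), (40.13569259643555, 70.8237533569336), 13.331000328063965), np.int64(2722), array([-0.15111352,  0.07307665,  0.00842385]))
t 2.35 tcp [0.5134 0.2571 0.2749] tool [-0.002  0.    -1.   ] shift [-0.0027  0.0003  0.0209] twist 0.2 j6 0.55
```

View pics/w1.png

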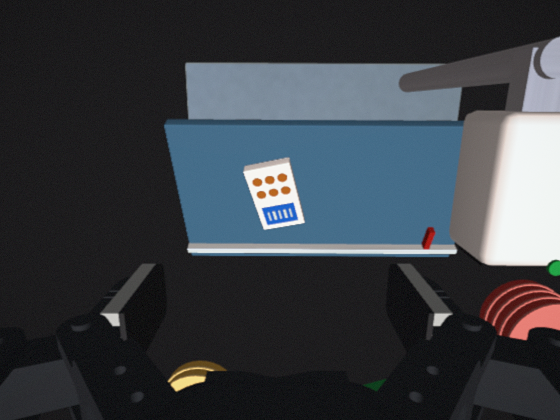

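Wrist view: the cassette is at (273,193), turned 13.3° CCW, label downhill. The stop is at (428,238) and the reader is on the right. Measured board pose is (-151, 69) mm.

Run:
```python
from h import *
C=O+B@np.array([-.151,.069,.005]); print(C); C[2]=.17; go(C,94.6)
```

```text
[0.51087693 0.24506731 0.0676922 ]
t 2.35 tcp [0.5134 0.2571 0.2749] tool [-0.002  0.    -1.   ] shift [-0.0122 -0.0005  0.1049] twist -13.1 j6 0.55
```

step_arm(
  moves=[
    [-0.004,0,0.02,-4],
    [-0.008,0,0.055,-9],
    [-0.0122,-0.0005,0.09,-13.1],
    [-0.0122,-0.0005,0.105,-13.1],
    [-0.0122,-0.0005,0.105,-13.1],
    [-0.0122,-0.0005,0.105,-13.1],
  ],
  jaw=0.35,
)

```text
t: 2.95
tool_pos: [0.5112, 0.2421, 0.173]
tcp_rot: [0.68, 0.733, 0.001, 0.0]
wrist_force: [-0.4, -0.1, 0.8]
grip_width: 0.0577
grip_force: 0.0
```

Run:
```python
from h import *
print(cassette('wrist'))
c=cam('wrist'); p,M,o=tcp(); q=(pts(c)-p)@M
k=(abs(q[...,0])<.02)&(abs(q[...,1])<.07)&(q[...,2]<.035)&(q[...,2]>-.03); print(k.sum(),np.percentile(q[k][:,2],[50,90,97,99.5]),o['grip_width'])
t=k&(q[...,2]>np.percentile(q[k][:,2],97)-.006); s=q[t]; print(s[s[:,1]<0].min(0),s[s[:,1]<0].max(0),s[s[:,1]>0].min(0),s[s[:,1]>0].max(0))
C=O+B@np.array([-.151,.069,.005]); C[2]=.17; go(C,94.6)
```

```text
(((-150.83753967285156, 69.00094604492188), (40.01183319091797, 70.54263305664062), 13.355518341064453), np.int64(5579), array([-0.15135553,  0.07462198,  0.00840113]))
9954 [-0.01429685  0.01032672  0.01655865  0.02056908] 0.05784757304975851
[-0.01074667 -0.04071994  0.0105596 ] [ 0.01203631 -0.02792967  0.02295402] [-0.01091382  0.02901493  0.01055909] [0.01183056 0.04283005 0.02235727]
t 3.05 tcp [0.5117 0.2425 0.1741] tool [ 0.004  0.002 -1.   ] shift [ 0.0026 -0.0006  0.0041] twist -0.2 j6 0.31
```

step_arm(
  moves=[
    [0.0026,-0.0006,0.03,0],
    [0.0026,-0.0006,0.055,0],
    [0.0026,-0.0006,0.07,0],
    [0.0026,-0.0006,0.077,0],
    [0.0026,-0.0006,0.077,0],
    [0.0026,-0.0006,0.077,0],
    [0.0026,-0.0006,0.077,0],
  ],
)

```text
t: 3.75
tool_pos: [0.5107, 0.2452, 0.096]
tcp_rot: [0.679, 0.734, 0.001, 0.001]
wrist_force: [-0.2, 0.2, 0.8]
grip_width: 0.0577
grip_force: 0.0
```

Run:
```python
from h import *
C=O+B@np.array([-.151,.069,.005]); C[2]=.093; go(C,94.6); print(tcp()[2]['wrist_force'])
```

```text
t 3.75 tcp [0.5107 0.2452 0.096 ] tool [ 0.002  0.001 -1.   ] shift [-0.0001  0.0001  0.003 ] twist -0.2 j6 0.31
[-0.1722436   0.15609486  0.76309734]
```

step_arm(
  moves=[
    [0,0,0.002,0],
    [0,0,0.002,0],
  ],
)

```text
t: 3.95
tool_pos: [0.5101, 0.2449, 0.0926]
tcp_rot: [0.679, 0.734, 0.0, 0.0]
wrist_force: [-0.4, -1.1, 0.3]
grip_width: 0.0577
grip_force: 0.0
```

step_arm(
  moves=[
    [0,0,0,0],
    [0,0,0,0],
    [0,0,0,0],
    [0,0,0,0],
    [0,0,0,0],
  ],
  jaw=-1,
)

```text
t: 4.45
tool_pos: [0.5104, 0.245, 0.0931]
tcp_rot: [0.679, 0.734, 0.001, 0.0]
wrist_force: [0.3, -1.5, 5.6]
grip_width: 0.0373
grip_force: 60.1
```

```bash
cat >> h.py <<'E'
def bshift(*d):
    p,M,o=tcp(); print('shift',(M.T@(B@np.array(d))).round(4))
def bpos(off=None):
    p,M,o=tcp(); print('board pos of grasp pt',((p+M[:,2]*.006-O)@B).round(4))
E
python3 - <<'E'
from h import *
for d in [(0,0,.004),(.035,-.022,.004),(.035,-.034,.0),(.035,-.036,-.001)]: bshift(*d)
go([0,0,0],81.3)
print(cassette('wrist','pics/w2.png'))
E
```

```text
shift [-0.0016 -0.0004 -0.0036]
shift [-0.029   0.0292  0.0057]
shift [-0.038   0.0271  0.0144]
shift [-0.0393  0.0267  0.0161]
t 4.45 tcp [0.5104 0.245  0.0931] tool [ 0.001  0.    -1.   ] shift [-0.2048 -0.5279  0.0923] twist 13.1 j6 0.31
(((-150.06744384765625, 69.30765533447266), (50.73686599731445, 70.85116577148438), 12.965027809143066), np.int64(11228), array([-0.15167258,  0.07823053,  0.00840455]))
```

View pics/w2.png

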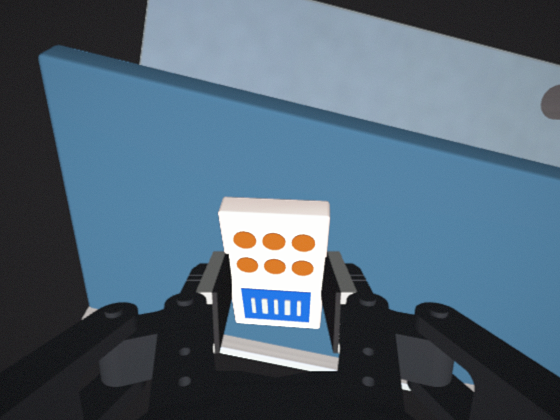

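The cassette sits squarely between the pads at (275,262). I'll lift it slightly, straighten it and take it to the fence.

step_arm(
  moves=[
    [-0.0016,-0.0004,-0.0036,0],
    [-0.0016,-0.0004,-0.0036,0],
    [-0.008,0.008,-0.001,4],
    [-0.017,0.017,0.002,8],
    [-0.025,0.025,0.0045,12],
    [-0.029,0.0292,0.0057,13.1],
    [-0.029,0.0292,0.0057,13.1],
    [-0.029,0.0292,0.0057,13.1],
  ],
)

```text
t: 5.3
tool_pos: [0.541, 0.2183, 0.0863]
tcp_rot: [0.758, 0.652, -0.0, -0.0]
wrist_force: [-0.1, 0.2, -0.6]
grip_width: 0.037
grip_force: 59.9
```

Run:
```python
from h import *
bpos(); go([0,0,0],81.3); r=cassette('wrist'); print(r); print(tcp()[2]['wrist_force'])
for d in [(0,-.006,-.002),(0,-.010,-.003),(0,-.013,-.004),(0,-.016,-.005)]: bshift(*d)
```

```text
board pos of grasp pt [-0.1172  0.0545  0.0256]
t 5.3 tcp [0.541  0.2183 0.0863] tool [-0.001  0.    -1.   ] shift [-0.2967 -0.5022  0.0867] twist 0.1 j6 0.48
(((-116.37776184082031, 47.00551986694336), (49.986976623535156, 70.92415618896484), 0.8482323884963989), np.int64(11173), array([-0.11720095,  0.05860715,  0.01117294]))
[-0.91397694 -0.44887954 -0.65405678]
shift [-0.0046 -0.      0.0043]
shift [-0.0078 -0.      0.0069]
shift [-0.0101 -0.      0.0091]
shift [-0.0124 -0.      0.0113]
```

step_arm(
  moves=[
    [-0.0046,0,0.0043,0],
    [-0.0078,0,0.0069,0],
    [-0.009,0,0.008,0],
    [-0.009,0,0.008,0],
  ],
)

```text
t: 5.75
tool_pos: [0.5406, 0.21, 0.0811]
tcp_rot: [0.758, 0.652, 0.002, 0.0]
wrist_force: [-1.1, 0.8, 7.9]
grip_width: 0.0372
grip_force: 61.6
```

step_arm(
  moves=[
    [-0.0009,0,0.0008,0],
    [-0.0009,0,0.0008,0],
  ],
)

```text
t: 5.95
tool_pos: [0.5407, 0.2099, 0.081]
tcp_rot: [0.758, 0.652, 0.003, 0.0]
wrist_force: [-1.5, 2.9, 10.2]
grip_width: 0.0369
grip_force: 61.8
```

step_arm(
  moves=[
    [-0.001,0,-0.0005,0],
    [-0.002,0,0,0],
    [-0.003,0,0.0005,0],
    [-0.003,0,0.0005,0],
  ],
)

```text
t: 6.35
tool_pos: [0.5407, 0.2094, 0.081]
tcp_rot: [0.758, 0.653, 0.005, -0.001]
wrist_force: [1.1, 12.0, 9.1]
grip_width: 0.0369
grip_force: 60.7
```

Run:
```python
from h import *
bpos(); r=cassette('wrist'); print(r); print(tcp()[2]['wrist_force'])
```

```text
board pos of grasp pt [-0.1161  0.0443  0.0246]
(((-114.9508285522461, 36.86973571777344), (50.35365295410156, 71.14653778076172), 2.462634325027466), np.int64(11516), array([-0.1153058 ,  0.0476442 ,  0.01025091]))
[-1.09021696 11.44463211  9.42019179]
```

step_arm(
  moves=[
    [0,0,0,0],
    [0,0,0,0],
    [0,0,0,0],
  ],
  jaw=0.35,
)

```text
t: 6.7
tool_pos: [0.5389, 0.205, 0.0766]
tcp_rot: [0.758, 0.652, -0.001, -0.0]
wrist_force: [-0.7, -0.4, 0.4]
grip_width: 0.0579
grip_force: 0.0
```

step_arm(
  moves=[
    [0,0,-0.015,0],
    [0,0,-0.045,0],
    [0,-0.01,-0.08,0],
    [0,-0.02,-0.085,0],
  ],
  jaw=0.18,
)

```text
t: 7.1
tool_pos: [0.5213, 0.2088, 0.1687]
tcp_rot: [0.759, 0.651, 0.004, 0.002]
wrist_force: [-0.0, -0.3, 0.3]
grip_width: 0.0504
grip_force: 0.0
```

Run:
```python
from h import *
r=cassette('wrist'); print(r)
T=O+X*-.165+L*-.008; T[2]=.15; go(T,171.3)
```

```text
(((-114.98515319824219, 36.70365905761719), (39.678958892822266, 70.5222396850586), 0.006148620042949915), np.int64(5213), array([-0.11545838,  0.04233049,  0.00841569]))
t 7.15 tcp [0.5198 0.2091 0.1675] tool [ 0.006  0.002 -1.   ] shift [-0.0343 -0.0284  0.0173] twist -90.0 j6 0.47
```

step_arm(
  moves=[
    [-0.01,-0.01,0,-8.5],
    [-0.02,-0.02,0,-17],
    [-0.03,-0.027,0,-25.5],
    [-0.034,-0.028,0,-34],
    [-0.034,-0.028,0,-42.5],
    [-0.034,-0.028,0,-51],
    [-0.034,-0.028,0,-59.5],
    [-0.034,-0.028,0,-68],
    [-0.034,-0.028,0,-76.5],
    [-0.034,-0.028,0,-85],
    [-0.034,-0.028,0,-90],
    [-0.034,-0.028,0,-90],
    [-0.034,-0.028,0,-90],
  ],
)

```text
t: 8.45
tool_pos: [0.4866, 0.1789, 0.1617]
tcp_rot: [0.077, 0.997, -0.0, -0.0]
wrist_force: [0.2, -0.1, 0.1]
grip_width: 0.0507
grip_force: 0.0
```

Run:
```python
from h import *
T=O+X*-.165+L*-.008; T[2]=.0755; go(T,171.3); bshift(.01,0,0)
c=cam('wrist'); p,M,o=tcp(); q=(pts(c)-p)@M
k=(abs(q[...,0])<.02)&(abs(q[...,1])<.06)&(q[...,2]<.035)&(q[...,2]>.0); t=k&(q[...,2]>.008)
for s in(-1,1):
  u=q[t&(s*q[...,1]>0)]; print(len(u),u.min(0),u.max(0),o['grip_width'])
```

```text
t 8.45 tcp [0.4866 0.1789 0.1617] tool [-0.001 -0.    -1.   ] shift [-0.0001  0.0007  0.0862] twist -0.1 j6 -1.13
shift [-0.01  0.   -0.  ]
684 [-0.0119191  -0.03831774  0.00802459] [ 0.01083161 -0.02437887  0.02366717] 0.050330676952829945
687 [-0.01213124  0.02545161  0.00800554] [0.0108297  0.03943583 0.02323675] 0.050330676952829945
```

step_arm(
  moves=[
    [0,0.0007,0.03,0],
    [0,0.0007,0.06,0],
    [0,0.0007,0.08,0],
    [0,0.0007,0.085,0],
    [0,0.0007,0.0855,0],
    [0,0.0007,0.0855,0],
  ],
)

```text
t: 9.1
tool_pos: [0.4875, 0.1799, 0.0781]
tcp_rot: [0.076, 0.997, 0.0, 0.001]
wrist_force: [0.3, 0.1, 0.7]
grip_width: 0.0504
grip_force: 0.0
```

step_arm(
  moves=[
    [-0.008,0,0,0],
    [-0.018,0,0,0],
    [-0.028,0,0,0],
    [-0.038,0,0,0],
    [-0.048,0,0,0],
    [-0.058,0,0,0],
    [-0.068,0,0,0],
    [-0.078,0,0,0],
    [-0.085,0,0,0],
    [-0.09,0,0,0],
    [-0.09,0,0,0],
    [-0.09,0,0,0],
  ],
)

```text
t: 10.3
tool_pos: [0.5771, 0.166, 0.0773]
tcp_rot: [0.076, 0.997, 0.0, 0.001]
wrist_force: [0.9, -1.1, 4.5]
grip_width: 0.0504
grip_force: 2.1
```

Run:
```python
from h import *
bpos(); print(tcp()[2]['wrist_force'])
for n in ['top','side','wrist']:
  try: print(n,cassette(n,f'pics/{n}3.png'))
  except Exception as e: print(e)
```

```text
board pos of grasp pt [-0.0736  0.0087  0.0371]
[ 0.91782722 -1.06624053  4.50279986]
attempt to get argmax of an empty sequence
attempt to get argmax of an empty sequence
wrist (((-59.76536560058594, 15.019859313964844), (41.78061294555664, 29.20352554321289), 3.4351274967193604), np.int64(4361), array([-0.06016393,  0.01460558,  0.00863261]))
```

View pics/wrist3.png

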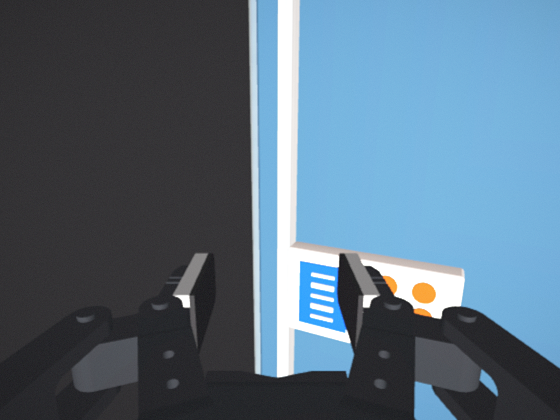

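The finger at (365,280) has ridden up onto the cassette, whose edge is around row 258. I'll lift, remeasure and push again from lower down.

step_arm(
  moves=[
    [0,0,-0.015,0],
    [0.02,0,-0.04,0],
    [0.05,0,-0.05,0],
    [0.06,0,-0.05,0],
    [0.06,0,-0.05,0],
  ],
)

```text
t: 10.95
tool_pos: [0.5157, 0.1757, 0.127]
tcp_rot: [0.075, 0.997, 0.0, 0.0]
wrist_force: [1.4, -0.5, -0.4]
grip_width: 0.0506
grip_force: 0.0
```

Run:
```python
from h import *
bpos(); print(tcp()[2]['wrist_force'])
for n in ['top','side','wrist']:
  try: print(n,cassette(n,f'pics/{n}4.png'))
  except Exception as e: print(e)
```

```text
board pos of grasp pt [-0.1358  0.03    0.082 ]
[ 1.4103583  -0.4573504  -0.41813671]
top (((-51.563621520996094, 50.533782958984375), (35.54938507080078, 26.617094039916992), 32.20647048950195), np.int64(68), array([-0.05451848,  0.05043762,  0.01032736]))
side (((-52.14680862426758, 54.91512680053711), (27.535797119140625, 27.428627014160156), 86.45703887939453), np.int64(45), array([-0.04848433,  0.05016356,  0.01080899]))
wrist (((-60.575965881347656, 22.79092788696289), (40.62931442260742, 43.46605682373047), 0.7107928395271301), np.int64(3443), array([-0.06331354,  0.02168221,  0.00860329]))
```

View pics/side4.png

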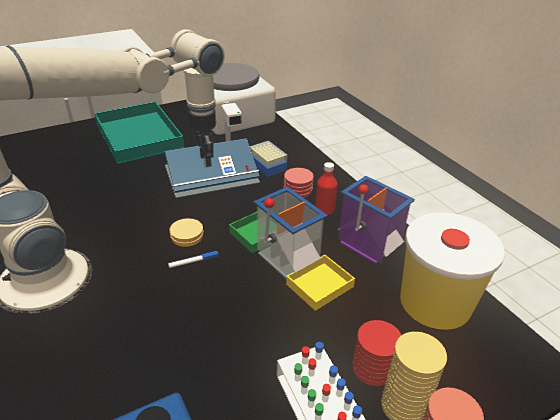

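Run:
```python
from h import *
T=O+X*-.106+L*-.008; T[2]=.0735; go(T,171.3)
```

```text
t 11.1 tcp [0.5167 0.175  0.1257] tool [-0.001 -0.001 -1.   ] shift [-0.0287 -0.0001  0.0522] twist 0.0 j6 -1.16
```

step_arm(
  moves=[
    [-0.028,0,0.01,0],
    [-0.0287,0,0.03,0],
    [-0.0287,0,0.045,0],
    [-0.0287,0,0.051,0],
    [-0.0287,0,0.051,0],
    [-0.0287,0,0.051,0],
  ],
)

```text
t: 11.7
tool_pos: [0.545, 0.171, 0.0763]
tcp_rot: [0.075, 0.997, 0.0, 0.0]
wrist_force: [-0.3, -0.3, 0.5]
grip_width: 0.0506
grip_force: 0.0
```

step_arm(
  moves=[
    [0,0,0.001,0],
    [0,0,0.002,0],
    [0,0,0.002,0],
  ],
)

```text
t: 12.0
tool_pos: [0.5451, 0.1711, 0.0743]
tcp_rot: [0.075, 0.997, 0.0, 0.0]
wrist_force: [-0.2, -0.0, -0.6]
grip_width: 0.0508
grip_force: 0.0
```

step_arm(
  moves=[
    [0,0,0.001,0],
    [0,0,0.0015,0],
    [0,0,0.0015,0],
  ],
)

```text
t: 12.3
tool_pos: [0.5449, 0.1709, 0.0722]
tcp_rot: [0.076, 0.997, -0.0, -0.0]
wrist_force: [-0.9, 0.0, 0.1]
grip_width: 0.0507
grip_force: 0.0
```

step_arm(
  moves=[
    [0,0,0.0005,0],
    [0,0,0.001,0],
    [0,0,0.001,0],
  ],
)

```text
t: 12.6
tool_pos: [0.5449, 0.1709, 0.0711]
tcp_rot: [0.076, 0.997, -0.0, -0.0]
wrist_force: [-0.7, -0.3, -0.3]
grip_width: 0.0504
grip_force: 0.0
```

step_arm(
  moves=[
    [-0.005,0,0,0],
    [-0.012,0,0,0],
    [-0.018,0,0,0],
    [-0.024,0,0,0],
    [-0.03,0,0,0],
    [-0.036,0,0,0],
    [-0.042,0,0,0],
    [-0.045,0,0,0],
    [-0.045,0,0,0],
  ],
)

```text
t: 13.5
tool_pos: [0.5898, 0.164, 0.0712]
tcp_rot: [0.076, 0.997, -0.0, 0.0]
wrist_force: [-0.4, -0.3, 0.1]
grip_width: 0.0501
grip_force: 0.0
```

Run:
```python
from h import *
bpos(); print(tcp()[2]['wrist_force'])
for n in ['top','side','wrist']:
  try: print(n,cassette(n,f'pics/{n}5.png'))
  except Exception as e: print(e)
a=cv2.imread('pics/wrist5.png'); b=cv2.imread('pics/side5.png')[120:220,150:290]; cv2.imwrite('pics/m5.png',np.vstack([cv2.resize(a,(400,300)),cv2.resize(b,(400,286),interpolation=2)]))
```

```text
board pos of grasp pt [-0.0607  0.0061  0.0315]
[-0.41901146 -0.30526718  0.10544758]
attempt to get argmax of an empty sequence
side (((-13.592944145202637, 22.911113739013672), (13.856311798095703, 24.59105110168457), 30.116954803466797), np.int64(24), array([-0.01396645,  0.02382173,  0.00966194]))
wrist (((-40.0474853515625, 16.473405838012695), (30.706430435180664, 64.25865173339844), 88.75348663330078), np.int64(4643), array([-0.03220033,  0.01598612,  0.00869315]))
```

View pics/m5.png

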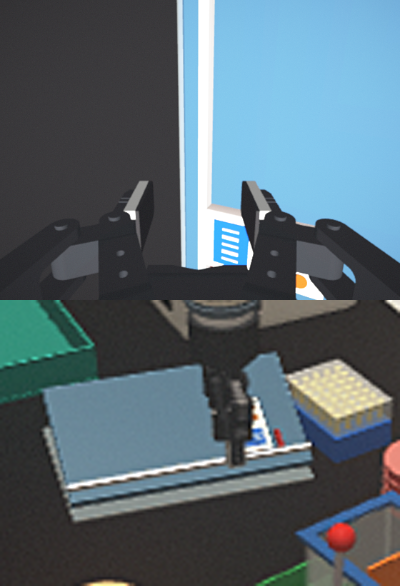

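The finger now pushes on the cassette's edge, with the tip at (250,205) in the upper image. It needs about 10 mm more, so I'll creep until the stop is felt.

step_arm(
  moves=[
    [-0.002,0,0,0],
    [-0.004,0,0,0],
    [-0.006,0,0,0],
    [-0.007,0,0,0],
    [-0.007,0,0,0],
  ],
)

```text
t: 14.15
tool_pos: [0.5965, 0.163, 0.0713]
tcp_rot: [0.076, 0.997, 0.0, 0.0]
wrist_force: [-0.4, 0.1, 0.4]
grip_width: 0.0505
grip_force: 0.0
```

step_arm(
  moves=[
    [-0.001,0,0,0],
    [-0.0015,0,0,0],
    [-0.0015,0,0,0],
  ],
)

```text
t: 14.45
tool_pos: [0.5979, 0.1628, 0.0713]
tcp_rot: [0.076, 0.997, -0.0, 0.0]
wrist_force: [-0.6, 0.8, 0.0]
grip_width: 0.0505
grip_force: 0.0
```

Run:
```python
from h import *
bpos(); print(tcp()[2]['wrist_force'])
```

```text
board pos of grasp pt [-0.0526  0.0062  0.0316]
[-0.63961318  0.7750956   0.03247199]
```

step_arm(
  moves=[
    [-0.0007,0,0,0],
    [-0.001,0,0,0],
    [-0.001,0,0,0],
  ],
)

```text
t: 14.75
tool_pos: [0.5985, 0.1628, 0.0712]
tcp_rot: [0.075, 0.997, -0.0, -0.0]
wrist_force: [-1.5, 0.7, 1.1]
grip_width: 0.0504
grip_force: 1.3
```

step_arm(
  moves=[
    [-0.0005,0,0,0],
    [-0.0005,0,0,0],
    [-0.0005,0,0,0],
  ],
)

```text
t: 15.05
tool_pos: [0.5986, 0.1628, 0.0711]
tcp_rot: [0.075, 0.997, -0.0, -0.001]
wrist_force: [-5.3, 1.7, 1.6]
grip_width: 0.0503
grip_force: 2.5
```

step_arm(
  moves=[
    [-0.0005,0,0,0],
    [-0.0005,0,0,0],
    [-0.0005,0,0,0],
  ],
)

```text
t: 15.35
tool_pos: [0.5987, 0.1628, 0.0711]
tcp_rot: [0.075, 0.997, -0.0, -0.001]
wrist_force: [-6.8, 0.5, 3.0]
grip_width: 0.0504
grip_force: 3.4
```

Run:
```python
from h import *
bpos(); print(tcp()[2]['wrist_force'])
```

```text
board pos of grasp pt [-0.0517  0.0063  0.0314]
[-6.84018554  0.49345268  3.00029041]
```

step_arm(
  moves=[
    [0.003,0,0,0],
    [0.015,0,0,0],
    [0.04,0,-0.01,0],
    [0.08,0,-0.04,0],
    [0.11,0,-0.08,0],
    [0.12,0,-0.1,0],
    [0.12,0,-0.1,0],
    [0.12,0,-0.1,0],
  ],
)

```text
t: 16.15
tool_pos: [0.4817, 0.1806, 0.1714]
tcp_rot: [0.076, 0.997, 0.0, 0.001]
wrist_force: [-0.4, 0.1, -0.8]
grip_width: 0.0503
grip_force: 0.0
```

Run:
```python
from h import *
bpos()
c=cam('side'); cv2.imwrite('pics/side6.png',c['color'][...,::-1])
for n in ['top','side','wrist']:
  try: print(n,cassette(n))
  except Exception as e: print(e)
b=c['color'][120:210,210:290,::-1]
e=cam('top')['color'][180:240,90:180,::-1]
cv2.imwrite('pics/m6.png',np.vstack([cv2.resize(b,(560,300),interpolation=2)[:, :],cv2.resize(e,(560,290),interpolation=2)]))
```

```text
board pos of grasp pt [-0.1701  0.0486  0.1223]
top (((-25.53335189819336, 46.226356506347656), (39.0976676940918, 45.3050422668457), 18.312063217163086), np.int64(103), array([-0.02239487,  0.04080756,  0.00993108]))
side (((-7.077715873718262, 60.4189453125), (16.411069869995117, 9.839208602905273), 75.2551040649414), np.int64(18), array([-0.00723796,  0.0603616 ,  0.01054236]))
wrist (((-37.823665618896484, 6.431396961212158), (6.244884490966797, 10.840936660766602), 8.16176700592041), np.int64(78), array([-0.0389922 ,  0.00515092,  0.00802716]))
```

View pics/m6.png

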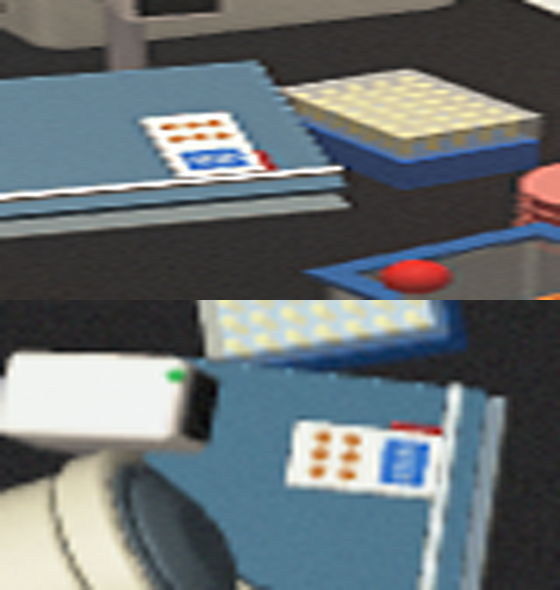

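```bash
cat >> h.py <<'E'
def home_fit(n,h=.010):
    c=cam(n); v,u=np.mgrid[0:420,0:560]
    d=np.stack([(u-c['cx'])/c['f'],-(v-c['cy'])/c['f'],-np.ones(u.shape)],-1)@c['R'].T; o=np.array(c['xyz'])
    def cast(h): t=((O+h*Z-o)@Z)/(d@Z); return (o+t[...,None]*d-O)@B
    b=cast(h); hsv=cv2.cvtColor(c['color'],cv2.COLOR_RGB2HSV).astype(int)
    face=(hsv[...,0]>95)&(hsv[...,0]<112)&(hsv[...,1]>60)&(hsv[...,1]<150)
    m=~face&(b[...,0]>-.09)&(b[...,0]<.02)&(b[...,1]>-.0)&(b[...,1]<.085)
    wh=m&(hsv[...,1]<50)&(hsv[...,2]>150); bl=m&(hsv[...,1]>=150)&(hsv[...,0]>100)&(hsv[...,0]<125)
    og=m&(hsv[...,0]>5)&(hsv[...,0]<25)&(hsv[...,1]>100); red=m&((hsv[...,0]<5)|(hsv[...,0]>172))&(hsv[...,1]>120)
    out={}
    for k,a in dict(white=wh,label=bl,wells=og,red=red).items():
        q=b[a][:,:2]*1000
        if len(q)>3: out[k]=(len(q),q.mean(0).round(1))
    q=b[wh|bl|og][:,:2]*1000; out['all']=cv2.minAreaRect(q.astype(np.float32)); out['ext']=np.percentile(q,[1,99],axis=0).round(1)
    if 'label' in out and 'wells' in out:
        w=out['wells'][1]-out['label'][1]; out['ang']=np.degrees(np.arctan2(-w[0],w[1])).round(1)
    return out
E
python3 - <<'E'
from h import *
for n in ['top','side']: print(n,home_fit(n))
E
```

```text
top {'white': (226, array([-22.2,  37.3])), 'label': (27, array([-18.7,  17.6])), 'wells': (28, array([-19.2,  50.3])), 'red': (12, array([ 3.6, 13.1])), 'all': ((-35.091129302978516, 35.76971435546875), (94.43303680419922, 71.53196716308594), 0.1585274189710617), 'ext': array([[-73.6,   0.3],
       [  3.4,  71. ]]), 'ang': np.float64(0.9)}
side {'white': (164, array([-21.4,  37.9])), 'label': (20, array([-20.9,  18.5])), 'wells': (20, array([-20.6,  52.6])), 'red': (8, array([ 2.8, 14.5])), 'all': ((-30.179954528808594, 36.4560661315918), (96.12506103515625, 72.46353912353516), 0.4319043457508087), 'ext': array([[-58.3,   0.5],
       [  1.2,  72.2]]), 'ang': np.float64(-0.5)}
```

The cassette is home: x about -20, angle about 0°, and it has been untouched for more than 0.7 s. The lever is next.

```bash
cat >> h.py <<'E'
S=np.array([.5875,-.217,0]);sy=np.radians(10.1);SX=np.array([np.cos(sy),np.sin(sy),0]);SY=np.array([-np.sin(sy),np.cos(sy),0])
E
python3 - <<'E'
from h import *
T=S-.075*SX+.04*SY; T[2]=.27; go(T,190.1)
E
```

```text
t 16.5 tcp [0.4812 0.1804 0.17  ] tool [-0.002 -0.001 -1.   ] shift [-0.0811 -0.3632 -0.0998] twist -18.8 j6 -1.13
```

step_arm(
  moves=[
    [0,-0.01,-0.04,0],
    [-0.004,-0.04,-0.075,-3],
    [-0.014,-0.08,-0.1,-6],
    [-0.024,-0.12,-0.1,-9],
    [-0.034,-0.165,-0.1,-12],
    [-0.045,-0.21,-0.1,-15],
    [-0.056,-0.255,-0.1,-18],
    [-0.067,-0.3,-0.1,-18.8],
    [-0.076,-0.34,-0.1,-18.8],
    [-0.081,-0.363,-0.1,-18.8],
    [-0.081,-0.363,-0.1,-18.8],
    [-0.081,-0.363,-0.1,-18.8],
  ],
  jaw=-1,
)

```text
t: 17.7
tool_pos: [0.5065, -0.1907, 0.2706]
tcp_rot: [-0.088, 0.996, 0.001, -0.0]
wrist_force: [-0.2, 0.3, -0.1]
grip_width: 0.0001
grip_force: 0.0
```

Run:
```python
from h import *
T=S-.075*SX+.04*SY; T[2]=.19; go(T,190.1); p,M,o=tcp(); print('per -10mm ys',M.T@(-.01*SY), o['grip_width'])
print(home_fit('top'))
d=pts(cam('side')); c=cam('side')['color']; h=cv2.cvtColor(c,cv2.COLOR_RGB2HSV).astype(int); k=((h[...,0]<8)|(h[...,0]>172))&(h[...,1]>140)&(h[...,2]>90)&(d[...,2]>.15); k[:, :255]=0;k[:,290:]=0;k[:180]=0;k[240:]=0
q=d[k]-S; print('knob s', (q@SX).mean(),(q@SY).mean(),q[:,2].mean(),k.sum())
```

```text
t 17.7 tcp [ 0.5065 -0.1907  0.2706] tool [-0.001  0.001 -1.   ] shift [-0.0002 -0.0002  0.0806] twist -0.0 j6 -2.17
per -10mm ys [-5.98159398e-06 -9.99999169e-03 -1.14219866e-05] 0.00010883629379788261
{'white': (226, array([-22.2,  37.3])), 'label': (27, array([-18.7,  17.6])), 'wells': (30, array([-19. ,  50.7])), 'red': (12, array([ 3.6, 13.1])), 'all': ((-35.091129302978516, 35.76971435546875), (94.43303680419922, 71.53196716308594), 0.1585274189710617), 'ext': array([[-73.5,   0.3],
       [  3.3,  70.9]]), 'ang': np.float64(0.5)}
knob s -0.07691022493270594 -0.013615562975283947 0.2271835600917016 78
```

Descend beside the lever, then sweep towards -y of the sorter (tool -y).

step_arm(
  moves=[
    [0,0,0.03,0],
    [0,0,0.06,0],
    [0,0,0.08,0],
    [0,0,0.08,0],
    [0,0,0.08,0],
    [0,-0.01,0.08,0],
    [0,-0.02,0.08,0],
    [0,-0.03,0.08,0],
    [0,-0.04,0.08,0],
    [0,-0.05,0.08,0],
    [0,-0.06,0.08,0],
    [0,-0.07,0.08,0],
    [0,-0.08,0.08,0],
    [0,-0.088,0.08,0],
    [0,-0.094,0.08,0],
    [0,-0.094,0.08,0],
  ],
)

```text
t: 19.45
tool_pos: [0.5232, -0.2838, 0.1912]
tcp_rot: [-0.088, 0.996, -0.0, -0.0]
wrist_force: [-0.8, 0.8, -0.6]
grip_width: -0.0
grip_force: 0.0
```

```bash
cat >> h.py <<'E'
def knob():
    C=cam('side');d=pts(C);c=C['color']; h=cv2.cvtColor(c,cv2.COLOR_RGB2HSV).astype(int); k=((h[...,0]<8)|(h[...,0]>172))&(h[...,1]>140)&(h[...,2]>60)
    q=d-S; a=q@SX;b=q@SY; k&=(abs(a+.075)<.03)&(abs(b)<.14)&(d[...,2]>.15)&(d[...,2]<.25)
    if k.sum(): y,z=b[k].mean(),d[k][:,2].mean(); print('knob',a[k].mean().round(4),y.round(4),z.round(4),k.sum(),'lever',np.arctan2(y,z-.098-.003).round(3))
    else: print('knob hidden')
E
python3 - <<'E'
from h import *
knob(); p,M,o=tcp(); print(p,o['wrist_force'],(p-S)@SY)
E
```

```text
knob -0.0783 -0.0906 0.1928 82 lever -0.779
[ 0.52317566 -0.28342978  0.19127216] [ 0.1070732  -0.09006932  1.04025112] -0.054119978032621696
```

step_arm(
  moves=[
    [0,-0.005,0,0],
    [0,-0.009,0,0],
    [0,-0.011,0,0],
    [0,-0.011,0,0],
  ],
)

```text
t: 19.9
tool_pos: [0.5251, -0.294, 0.1913]
tcp_rot: [-0.088, 0.996, -0.0, 0.0]
wrist_force: [0.7, 0.8, -0.2]
grip_width: 0.0
grip_force: 0.3
```

step_arm(
  moves=[
    [0,-0.002,0,0],
    [0,-0.003,0,0],
    [0,-0.003,0,0],
  ],
)

```text
t: 20.2
tool_pos: [0.5256, -0.2968, 0.1913]
tcp_rot: [-0.088, 0.996, -0.0, -0.0]
wrist_force: [-0.2, 0.7, -0.3]
grip_width: -0.0001
grip_force: 0.4
```

Run:
```python
from h import *
knob(); p,M,o=tcp(); print(p,o['wrist_force'],(p-S)@SY)
```

```text
knob -0.0785 -0.0981 0.1852 78 lever -0.861
[ 0.52559119 -0.2967629   0.19130884] [-0.76719301  0.53913978 -0.14159871] -0.06767008058068633
```

step_arm(
  moves=[
    [0,-0.0015,0,0],
    [0,-0.0025,0,0],
    [0,-0.0025,0,0],
  ],
)

```text
t: 20.55
tool_pos: [0.526, -0.2993, 0.1912]
tcp_rot: [-0.088, 0.996, -0.0, 0.0]
wrist_force: [-0.3, 0.2, 0.2]
grip_width: 0.0001
grip_force: 0.4
```

step_arm(
  moves=[
    [0,-0.001,0,0],
    [0,-0.002,0,0],
    [0,-0.002,0,0],
  ],
)

```text
t: 20.85
tool_pos: [0.5263, -0.301, 0.1909]
tcp_rot: [-0.088, 0.996, 0.0, -0.0]
wrist_force: [-0.5, 2.3, -1.0]
grip_width: -0.0005
grip_force: 1.0
```

Run:
```python
from h import *
knob(); p,M,o=tcp(); print(p,o['wrist_force'],(p-S)@SY)
```

```text
knob -0.0788 -0.1006 0.1819 79 lever -0.894
[ 0.52628827 -0.30095677  0.19089379] [ 0.09893799  2.85209076 -1.1908008 ] -0.0719212103850273
```

step_arm(
  moves=[
    [0,0.01,0,0],
    [0,0.03,-0.02,0],
    [0,0.04,-0.06,0],
    [0,0.04,-0.1,0],
    [-0.05,0.04,-0.1,0],
    [-0.05,0.04,-0.1,0],
  ],
  jaw=-0.3,
)

```text
t: 21.5
tool_pos: [0.5723, -0.2519, 0.2899]
tcp_rot: [-0.089, 0.996, 0.0, 0.0]
wrist_force: [0.6, -0.4, -1.2]
grip_width: 0.0299
grip_force: 0.0
```

Run:
```python
from h import *
knob(); p,M,o=tcp(); print(p,o['wrist_force'],o['grip_width'])
for n in ['side','wrist']:
    q=(pts(cam(n))-p)@M; k=(abs(q[...,0])<.06)&(abs(q[...,1])<.12)
    for z in np.arange(-.13,.03,.01):
        s=q[k&(abs(q[...,2]-z)<.005)]
        if len(s)>5: print(n,round(z,3),'x',np.percentile(s[:,0],[1,99]).round(3),'y',np.percentile(s[:,1],[1,99]).round(3),len(s))
```

```text
knob -0.0789 -0.1015 0.1821 75 lever -0.896
[ 0.57030987 -0.252221    0.28943148] [ 0.25803094  0.26089013 -0.80777755] 0.030051024156984345
side -0.13 x [-0.02   0.037] y [-0.039  0.014] 154
side -0.12 x [-0.024  0.037] y [-0.04   0.014] 154
side -0.11 x [-0.022  0.036] y [-0.039  0.011] 130
side -0.1 x [-0.01   0.033] y [-0.041 -0.008] 50
side -0.09 x [-0.01   0.012] y [-0.044  0.002] 82
side -0.08 x [-0.01   0.019] y [-0.066  0.061] 210
side -0.07 x [-0.012  0.019] y [-0.067  0.06 ] 179
side -0.06 x [-0.011  0.016] y [-0.063  0.061] 149
side -0.05 x [-0.015  0.017] y [-0.059  0.056] 156
side -0.04 x [-0.012  0.015] y [-0.055  0.054] 109
side -0.03 x [-0.013  0.012] y [-0.051  0.047] 131
side -0.02 x [-0.011  0.012] y [-0.045  0.043] 75
side -0.01 x [-0.012  0.012] y [-0.03   0.022] 66
side -0.0 x [-0.011  0.011] y [-0.031  0.02 ] 73
side 0.01 x [-0.01   0.009] y [-0.031  0.021] 67
side 0.02 x [-0.012  0.011] y [-0.028  0.02 ] 42
wrist -0.07 x [0.018 0.021] y [-0.02   0.021] 2107
wrist -0.06 x [0.007 0.018] y [-0.052  0.055] 10568
wrist -0.05 x [-0.002  0.018] y [-0.056  0.057] 13973
wrist -0.04 x [-0.011  0.018] y [-0.053  0.054] 7300
wrist -0.03 x [-0.011  0.014] y [-0.049  0.049] 10767
wrist -0.02 x [-0.006  0.014] y [-0.045  0.045] 2795
wrist -0.01 x [-0.01   0.012] y [-0.023  0.022] 1775
wrist -0.0 x [-0.01   0.012] y [-0.028  0.028] 1289
wrist 0.01 x [-0.01   0.012] y [-0.028  0.028] 1054
wrist 0.02 x [-0.01   0.012] y [-0.026  0.027] 528
```

Run:
```python
from h import *
T=O+X*.025+L*-.020; T[2]=.24; go(T,171.3); print(T)
for n in ['top','side']: print(home_fit(n))
d=pts(cam('top')); q=(d-O); a=q@X;b=q@L; k=(a>.04)&(a<.2)&(b>-.05)&(b<.15)&(d[...,2]>.03)&(d[...,2]<.12); print('tipbox',a[k].min(),np.percentile(a[k],2),b[k].min(),b[k].max(),d[k][:,2].max())
```

```text
t 21.65 tcp [ 0.5684 -0.2528  0.2907] tool [-0.001 -0.    -1.   ] shift [-0.1717  0.3672  0.0505] twist 18.9 j6 -2.22
[0.67268713 0.1389486  0.24      ]
{'white': (225, array([-22.2,  37.2])), 'label': (27, array([-18.5,  17.3])), 'wells': (30, array([-19. ,  50.7])), 'red': (12, array([ 3.6, 13.1])), 'all': ((-35.091129302978516, 35.76971435546875), (94.43303680419922, 71.53196716308594), 0.1585274189710617), 'ext': array([[-73.6,   0.3],
       [  3.4,  70.9]]), 'ang': np.float64(0.9)}
{'white': (161, array([-21.7,  37.6])), 'label': (20, array([-20.9,  18.5])), 'wells': (21, array([-19.6,  50.5])), 'red': (8, array([ 2.8, 14.5])), 'all': ((-30.177818298339844, 36.17271041870117), (96.12506103515625, 71.89681243896484), 0.4319043457508087), 'ext': array([[-58.4,   0.5],
       [  1.2,  71.6]]), 'ang': np.float64(-2.3)}
tipbox 0.042528515136087734 0.04669344246637368 0.0026932044058274934 0.13195935941698891 0.0715372367917908
```

step_arm(
  moves=[
    [-0.015,0.03,0,2],
    [-0.033,0.07,0,4],
    [-0.052,0.11,0,6],
    [-0.07,0.15,0,8],
    [-0.089,0.19,0,10],
    [-0.108,0.23,0,12],
    [-0.126,0.27,0,14],
    [-0.145,0.31,0.01,16],
    [-0.164,0.35,0.03,18],
    [-0.1717,0.367,0.05,18.9],
    [-0.1717,0.367,0.05,18.9],
    [-0.1717,0.367,0.05,18.9],
  ],
)

```text
t: 23.0
tool_pos: [0.6724, 0.138, 0.2414]
tcp_rot: [0.076, 0.997, -0.0, -0.0]
wrist_force: [0.5, -0.7, 1.0]
grip_width: 0.0302
grip_force: 0.0
```

Run:
```python
from h import *
T=O+X*.025+L*-.020; T[2]=.077; go(T,171.3)
T=O+X*.025+L*.010; T[2]=.077; go(T,171.3)
```

```text
t 23.0 tcp [0.6724 0.138  0.2414] tool [-0.001 -0.001 -1.   ] shift [-0.0002  0.0012  0.1644] twist -0.0 j6 -1.27
t 23.0 tcp [0.6724 0.138  0.2414] tool [-0.001 -0.001 -1.   ] shift [-0.0002  0.0312  0.1644] twist -0.0 j6 -1.27
```

step_arm(
  moves=[
    [0,0.001,0.03,0],
    [0,0.001,0.07,0],
    [0,0.001,0.11,0],
    [0,0.001,0.145,0],
    [0,0.001,0.16,0],
    [0,0.001,0.1645,0],
    [0,0.001,0.1645,0],
    [0,0.01,0.1645,0],
    [0,0.02,0.1645,0],
    [0,0.028,0.1645,0],
    [0,0.031,0.1645,0],
    [0,0.031,0.1645,0],
  ],
)

```text
t: 24.2
tool_pos: [0.6777, 0.1702, 0.0769]
tcp_rot: [0.076, 0.997, 0.0, 0.0]
wrist_force: [0.2, 0.0, -0.6]
grip_width: 0.0296
grip_force: 0.0
```

Run:
```python
from h import *
T=O+X*.025+L*.010; T[2]=.0765; go(T,171.3); print(tcp()[2]['wrist_force'])
p,M,o=tcp(); C=cam('side'); d=pts(C); q=(d-O); a=q@X;b=q@L
c=C['color'][90:210,190:310,::-1]; cv2.imwrite('pics/m7.png',cv2.resize(c,(600,600),interpolation=2))
```

```text
t 24.2 tcp [0.6777 0.1702 0.0769] tool [ 0.  0. -1.] shift [ 0.0003 -0.0017  0.0004] twist 0.0 j6 -1.22
[ 0.21260424  0.0228554  -0.64735313]
```

View pics/m7.png

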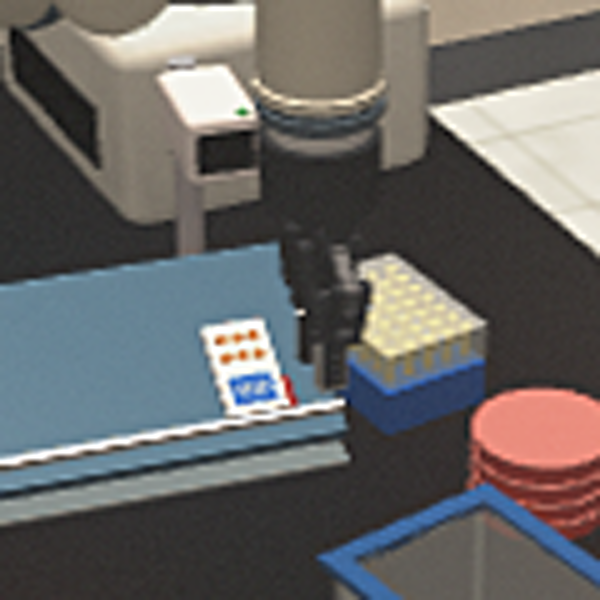

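Side crop: the upper finger (330,350) is right of the cassette (245,365), and the gripper body is in front of the reader (215,120), clear of it. Now push towards -x.

step_arm(
  moves=[
    [0,-0.0017,0.0004,0],
    [0.005,-0.0017,0.0004,0],
    [0.01,-0.0017,0.0004,0],
    [0.015,-0.0017,0.0004,0],
    [0.019,-0.0017,0.0004,0],
    [0.022,-0.0017,0.0004,0],
    [0.024,-0.0017,0.0004,0],
    [0.024,-0.0017,0.0004,0],
  ],
)

```text
t: 25.05
tool_pos: [0.6535, 0.1712, 0.0765]
tcp_rot: [0.076, 0.997, 0.0, 0.0]
wrist_force: [0.7, -0.4, -0.1]
grip_width: 0.0296
grip_force: 0.0
```

Run:
```python
from h import *
bpos(); print(tcp()[2]['wrist_force'])
for n in ['side','top']: 
  r=home_fit(n); print({k:r[k] for k in r if k in('label','wells','ang')})
```

```text
board pos of grasp pt [0.0011 0.0236 0.0293]
[ 0.66198232 -0.38240133 -0.07604164]
{'label': (17, array([-29.4,  20.1])), 'wells': (18, array([-29.3,  53.3])), 'ang': np.float64(-0.2)}
{'label': (25, array([-28.5,  15.6]))}
```

step_arm(
  moves=[
    [0.006,0,0,0],
    [0.014,0,0,0],
    [0.023,0,0,0],
    [0.032,0,0,0],
    [0.041,0,0,0],
    [0.05,0,0,0],
    [0.059,0,0,0],
    [0.068,0,0,0],
    [0.077,0,0,0],
    [0.085,0,0,0],
    [0.092,0,0,0],
    [0.096,0,0,0],
    [0.096,0,0,0],
  ],
)

```text
t: 26.45
tool_pos: [0.5584, 0.1859, 0.0764]
tcp_rot: [0.076, 0.997, 0.0, -0.0]
wrist_force: [0.0, -0.2, -1.0]
grip_width: 0.0296
grip_force: 0.0
```

step_arm(
  moves=[
    [-0.004,0,0,0],
    [-0.01,-0.015,-0.02,0],
    [-0.01,-0.025,-0.06,0],
    [-0.01,-0.025,-0.1,0],
    [-0.01,-0.025,-0.1,8],
    [-0.01,-0.025,-0.1,16],
    [-0.01,-0.02,-0.1,24],
    [-0.005,-0.015,-0.1,32],
    [0,-0.01,-0.1,40],
    [0.01,0,-0.1,48],
    [0.02,0.005,-0.1,56],
    [0.026,0.01,-0.1,64],
    [0.026,0.015,-0.1,72],
    [0.026,0.022,-0.1,80],
    [0.026,0.022,-0.1,88],
    [0.026,0.022,-0.1,90],
    [0.026,0.022,-0.1,90],
  ],
  jaw=0.35,
)

```text
t: 28.15
tool_pos: [0.537, 0.2114, 0.1763]
tcp_rot: [0.759, 0.651, -0.0, 0.0]
wrist_force: [-0.1, 0.3, -0.4]
grip_width: 0.0575
grip_force: 0.0
```

Run:
```python
from h import *
r=cassette('wrist'); print(r)
bpos(); x,y=np.array(r[0][0])/1000
C=O+B@np.array([x,y-.001,.005]); print(C); ang=r[0][2]; ang=ang if ang<45 else ang-90
C[2]+=.0255; go(C,81.3+ang)
```

```text
(((-126.13059997558594, 36.4929313659668), (70.81281280517578, 39.96771240234375), 89.90837860107422), np.int64(4806), array([-0.12606731,  0.04204325,  0.0083806 ]))
board pos of grasp pt [-0.1202  0.0858  0.1104]
[0.53086673 0.21128724 0.0535315 ]
t 28.2 tcp [0.5369 0.2114 0.1763] tool [ 0. -0. -1.] shift [-0.001  -0.006   0.0973] twist 0.1 j6 0.47
```

step_arm(
  moves=[
    [-0.001,-0.006,0.02,0],
    [-0.001,-0.006,0.055,0],
    [-0.001,-0.006,0.08,0],
    [-0.001,-0.006,0.093,0],
    [-0.001,-0.006,0.097,0],
    [-0.001,-0.006,0.097,0],
    [-0.001,-0.006,0.097,0],
  ],
)

```text
t: 28.9
tool_pos: [0.5313, 0.2116, 0.0812]
tcp_rot: [0.759, 0.651, 0.001, 0.0]
wrist_force: [0.1, 0.5, -0.6]
grip_width: 0.0576
grip_force: 0.0
```

step_arm(
  moves=[
    [0,0,0.0005,0],
    [0,0,0.0005,0],
    [0,0,0,0],
    [0,0,0,0],
    [0,0,0,0],
  ],
  jaw=-1,
)

```text
t: 29.4
tool_pos: [0.5313, 0.2116, 0.0811]
tcp_rot: [0.759, 0.651, 0.001, 0.001]
wrist_force: [0.4, 0.3, 5.4]
grip_width: 0.0362
grip_force: 60.1
```

Grip is about 2 mm shallower than the first one, so I'll regrip lower.

step_arm(
  moves=[
    [0,0,0,0],
    [0,0,0,0],
    [0,0,0.0025,0],
    [0,0,0.003,0],
    [0,0,0.003,0],
  ],
  jaw=0.2,
)

```text
t: 29.9
tool_pos: [0.5301, 0.2113, 0.0757]
tcp_rot: [0.759, 0.651, -0.001, -0.0]
wrist_force: [0.5, -0.8, -0.4]
grip_width: 0.0513
grip_force: 0.0
```

step_arm(
  moves=[
    [0,0,0,0],
    [0,0,0,0],
    [0,0,0,0],
    [0,0,0,0],
  ],
  jaw=-1,
)

```text
t: 30.3
tool_pos: [0.5306, 0.2114, 0.0766]
tcp_rot: [0.759, 0.651, 0.0, 0.0]
wrist_force: [0.6, -0.1, 1.9]
grip_width: 0.038
grip_force: 60.3
```

Run:
```python
from h import *
go([.55,.06,.13],10.1); go([.55,.06,.044],10.1)
d=pts(cam('top')); k=(abs(d[...,0]-.55)<.09)&(abs(d[...,1]-.06)<.07); print('area z',np.percentile(d[k][:,2],[1,50,99.5]),k.sum())
```

```text
t 30.3 tcp [0.5306 0.2114 0.0766] tool [ 0.001  0.    -1.   ] shift [-0.1467  0.0423 -0.0534] twist 71.1 j6 0.47
t 30.3 tcp [0.5306 0.2114 0.0766] tool [ 0.001  0.    -1.   ] shift [-0.1467  0.0423  0.0326] twist 71.1 j6 0.47
area z [-0.00568356  0.00050855  0.40438883] 2516
```

step_arm(
  moves=[
    [0,0,-0.015,0],
    [0,0,-0.045,0],
    [-0.02,0.005,-0.06,6],
    [-0.05,0.015,-0.06,14],
    [-0.08,0.025,-0.06,22],
    [-0.11,0.034,-0.06,30],
    [-0.135,0.04,-0.06,38],
    [-0.1467,0.0423,-0.06,46],
    [-0.1467,0.0423,-0.055,54],
    [-0.1467,0.0423,-0.03,62],
    [-0.1467,0.0423,-0.01,70],
    [-0.1467,0.0423,0.01,71.1],
    [-0.1467,0.0423,0.022,71.1],
    [-0.1467,0.0423,0.03,71.1],
    [-0.1467,0.0423,0.033,71.1],
    [-0.1467,0.0423,0.034,71.1],
    [-0.1467,0.0423,0.034,71.1],
  ],
)

```text
t: 32.05
tool_pos: [0.5504, 0.06, 0.0433]
tcp_rot: [0.996, 0.088, 0.001, 0.0]
wrist_force: [0.4, -0.1, -0.7]
grip_width: 0.0378
grip_force: 60.2
```

Run:
```python
from h import *
go([.55,.06,.044],10.1); print(tcp()[2]['wrist_force'],tcp()[2]['grip_width'])
c=cam('wrist'); cv2.imwrite('pics/w8.png',c['color'][...,::-1])
```

```text
t 32.05 tcp [0.5504 0.06   0.0433] tool [ 0.001  0.    -1.   ] shift [-0.0004 -0.     -0.0007] twist 0.1 j6 1.44
[ 0.44997821 -0.11459358 -0.66544091] 0.03775775109024484
```

View pics/w8.png

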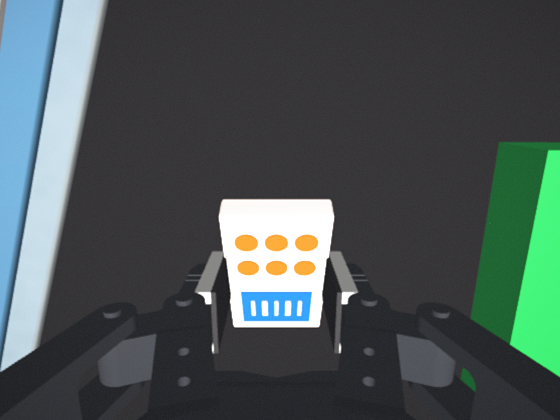

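The cassette is still held at (275,262) over clear bench. I'll set it down flat and regrip it.

step_arm(
  moves=[
    [0,0,0.002,0],
    [0,0,0.004,0],
    [0,0,0.004,0],
  ],
)

```text
t: 32.4
tool_pos: [0.5514, 0.0601, 0.041]
tcp_rot: [0.996, 0.088, 0.002, -0.0]
wrist_force: [-0.6, 0.1, 8.8]
grip_width: 0.0377
grip_force: 61.3
```

step_arm(
  moves=[
    [0,0,0,0],
    [0,0,0,0],
    [0,0,0,0],
    [0,0,-0.03,0],
    [0,0,-0.06,0],
    [0,0,-0.06,0],
  ],
  jaw=0.35,
)

```text
t: 33.0
tool_pos: [0.5521, 0.0601, 0.1033]
tcp_rot: [0.996, 0.088, 0.004, 0.0]
wrist_force: [0.5, 0.3, 0.5]
grip_width: 0.0573
grip_force: 0.0
```

Run:
```python
from h import *
c=cam('wrist'); p=pts(c); t,M,o=tcp(); hsv=cv2.cvtColor(c['color'],cv2.COLOR_RGB2HSV).astype(int)
k=(p[...,2]>.004)&(p[...,2]<.016)&(abs(p[...,0]-.55)<.1)&(abs(p[...,1]-.06)<.06); m=cv2.morphologyEx(k.astype(np.uint8),2,np.ones((3,3)))
_,lab,st,_=cv2.connectedComponentsWithStats(m); m=lab==1+st[1:,4].argmax()
r=cv2.minAreaRect((p[m][:,:2]*1000).astype(np.float32)); print(r,np.percentile(p[m][:,2],[3,50,97]),m.sum())
C=np.array([*r[0],28])/1000; a=r[2] if r[1][0]>r[1][1] else r[2]-90; print(a); go(C,a)
```

```text
((556.6276245117188, 61.719337463378906), (69.75652313232422, 40.11974334716797), 10.166692733764648) [0.00758195 0.00904    0.01038209] 7528
10.166692733764648
t 33.05 tcp [0.5512 0.06   0.1009] tool [ 0.005  0.    -1.   ] shift [ 0.0053 -0.0008  0.073 ] twist -0.0 j6 1.44
```

step_arm(
  moves=[
    [0.0053,-0.001,0.02,0],
    [0.0053,-0.001,0.05,0],
    [0.0053,-0.001,0.065,0],
    [0.0053,-0.001,0.072,0],
    [0.0053,-0.001,0.072,0],
    [0.0053,-0.001,0.072,0],
  ],
)

```text
t: 33.65
tool_pos: [0.5554, 0.0619, 0.0273]
tcp_rot: [0.996, 0.088, 0.001, 0.0]
wrist_force: [0.2, 0.3, -0.3]
grip_width: 0.0574
grip_force: 0.0
```

Run:
```python
from h import *
go([.5566,.0617,.028],10.1)
```

```text
t 33.65 tcp [0.5554 0.0619 0.0273] tool [ 0.001  0.    -1.   ] shift [ 0.0012  0.0004 -0.0007] twist 0.0 j6 1.44
```

step_arm(
  moves=[
    [0.001,0,0,0],
    [0.001,0,0,0],
    [0.001,0,0,0],
    [0.001,0,0,0],
    [0.001,0,0,0],
  ],
  jaw=-1,
)

```text
t: 34.15
tool_pos: [0.5571, 0.0621, 0.0284]
tcp_rot: [0.996, 0.088, 0.002, 0.0]
wrist_force: [0.5, 0.4, 5.6]
grip_width: 0.0379
grip_force: 60.8
```

step_arm(
  moves=[
    [0,0,-0.02,0],
    [0,0,-0.06,0],
    [0,0,-0.11,0],
    [0,0,-0.16,0],
    [0,0,-0.21,0],
    [0,0,-0.25,0],
    [0,0,-0.25,0],
  ],
)

```text
t: 34.85
tool_pos: [0.5574, 0.0621, 0.2848]
tcp_rot: [0.996, 0.088, 0.006, 0.0]
wrist_force: [0.1, 0.3, 0.5]
grip_width: 0.0376
grip_force: 60.3
```

Run:
```python
from h import *
knob()
go([*S[:2],.28],10.1); go([*S[:2],.18],10.1)
```

```text
knob -0.0791 -0.1014 0.1821 76 lever -0.896
t 34.9 tcp [0.5569 0.0621 0.2808] tool [ 0.008  0.    -1.   ] shift [-0.019   0.2802  0.001 ] twist 0.0 j6 1.44
t 34.9 tcp [0.5569 0.0621 0.2808] tool [ 0.008  0.    -1.   ] shift [-0.0198  0.2801  0.101 ] twist 0.0 j6 1.44
```

step_arm(
  moves=[
    [-0.002,0.025,0,0],
    [-0.005,0.065,0,0],
    [-0.008,0.105,0,0],
    [-0.01,0.145,0,0],
    [-0.013,0.185,0,0],
    [-0.016,0.225,0,0],
    [-0.018,0.26,0,0],
    [-0.019,0.28,0,0],
    [-0.019,0.28,0,0],
    [-0.019,0.28,0,0],
  ],
)

```text
t: 35.9
tool_pos: [0.5864, -0.2164, 0.2752]
tcp_rot: [0.996, 0.088, -0.001, -0.001]
wrist_force: [0.3, 0.3, -0.5]
grip_width: 0.0376
grip_force: 60.3
```

Run:
```python
from h import *
go([*S[:2],.178],10.1); c=cam('wrist'); cv2.imwrite('pics/w9.png',c['color'][...,::-1])
p=pts(cam('top')); q=p-S;
```

```text
t 35.9 tcp [ 0.5864 -0.2164  0.2752] tool [-0.002  0.002 -1.   ] shift [0.0011 0.001  0.0972] twist 0.0 j6 0.99
```

View pics/w9.png

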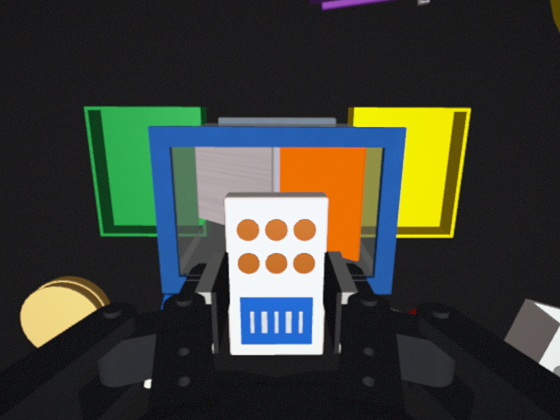

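Cassette (276,272) is centred over the rim (cols 150–405), and the flap leans to yellow. I'll lower and release.

step_arm(
  moves=[
    [0.001,0.001,0.02,0],
    [0.001,0.001,0.05,0],
    [0.001,0.001,0.075,0],
    [0.001,0.001,0.09,0],
    [0.001,0.001,0.096,0],
    [0.001,0.001,0.096,0],
    [0.001,0.001,0.096,0],
  ],
)

```text
t: 36.7
tool_pos: [0.5882, -0.2177, 0.1821]
tcp_rot: [0.996, 0.089, 0.001, 0.001]
wrist_force: [0.7, 0.4, -0.7]
grip_width: 0.0379
grip_force: 60.3
```

Run:
```python
from h import *
go([*S[:2],.178],10.1); print(tcp()[2]['wrist_force'])
```

```text
t 36.7 tcp [ 0.5882 -0.2177  0.1821] tool [ 0.002 -0.001 -1.   ] shift [-0.0006 -0.0008  0.0041] twist 0.1 j6 0.98
[ 0.67881822  0.42549274 -0.74282199]
```

step_arm(
  moves=[
    [0,0,0.004,0],
    [0,0,0.004,0],
  ],
)

```text
t: 36.9
tool_pos: [0.5878, -0.2179, 0.177]
tcp_rot: [0.996, 0.088, 0.0, 0.0]
wrist_force: [-0.8, -0.3, 0.4]
grip_width: 0.0377
grip_force: 60.3
```

step_arm(
  moves=[
    [0,0,0,0],
    [0,0,0,0],
    [0,0,0,0],
    [0,0,0,0],
    [0,0,0,0],
    [0,0,-0.03,0],
    [0,0,-0.07,0],
    [0,0,-0.12,0],
    [0,0,-0.14,0],
    [0,0,-0.14,0],
  ],
  jaw=0.3,
)

```text
t: 37.9
tool_pos: [0.5883, -0.218, 0.322]
tcp_rot: [0.996, 0.088, 0.004, 0.002]
wrist_force: [0.6, -0.9, 0.8]
grip_width: 0.0553
grip_force: 0.0
```

Run:
```python
from h import *
knob(); c=cam('wrist'); cv2.imwrite('pics/w10.png',c['color'][...,::-1])
G=S+.128*SY
for n in ['top','side']:
    C=cam(n);p=pts(C);h=cv2.cvtColor(C['color'],cv2.COLOR_RGB2HSV).astype(int); q=p-G
    k=(abs(q@SX)<.065)&(abs(q@SY)<.055)&(p[...,2]<.05)&(h[...,1]<60)&(h[...,2]>140); print(n,k.sum(), (q[k]@SX).mean() if k.any() else 0,(q[k]@SY).mean() if k.any() else 0, p[k][:,2].mean() if k.any() else 0)
```

```text
knob -0.079 -0.1016 0.1824 74 lever -0.895
top 12 0.005750907306331698 -0.04981839570950422 0.03597878412581703
side 105 -0.012116643086581714 0.019478451393994956 0.01209101530162017
```

View pics/w10.png

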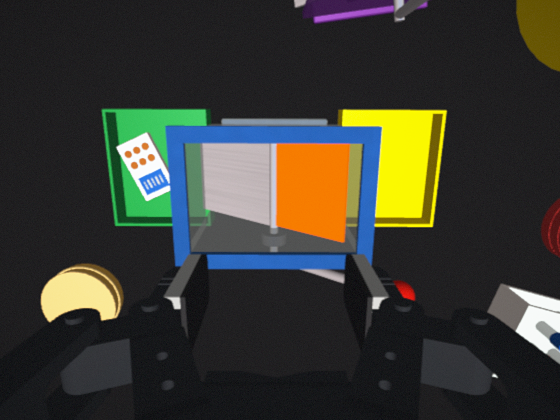

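The cassette lies in the green tray at (143,167) and the lever is still over at about -0.895. I'll let it settle and hand in.

step_arm(
  moves=[
    [0,0,0,0],
    [0,0,0,0],
    [0,0,0,0],
    [0,0,0,0],
    [0,0,0,0],
  ],
)

```text
t: 38.6
tool_pos: [0.5876, -0.2178, 0.3163]
tcp_rot: [0.996, 0.088, -0.0, -0.0]
wrist_force: [-0.7, -0.1, 0.5]
grip_width: 0.0553
grip_force: 0.0
```

```bash
python3 -c "
from cell import manip
print(manip.sign_off())"
```

```text
the job is handed in; nothing more can be done
None
```

I handed the job in at about 39 s. By my camera checks the cassette was read in the corner, the lever is over towards the yellow tray (about -0.895 rad), and the cassette lies in the green tray; no verdict came back.

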